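Make up the dispensary scale to the green band

TASK

The sprung scale on the dispensary counter already carries a white tub. Stand blue-capped amber jars in its pan until the pointer comes to rest in the green band: one may do, or both may be needed. Leave the tub in the pan, do not disturb the red-capped jar, do not drive the pan down onto its stop, and leave any jar you do not need standing upright on the counter.

Things in the scene. Friction and masses are not known exactly. Their poses are not given: they have to be found in the camera images.
- pan (a joint): How far the pan has sunk below its empty height, m: 0 empty, +7 mm per 100 g in the pan (a jar adds 14 mm), stop at 0.070. Its black pointer sinks along the upright white gauge plate: green band 0.033 to 0.053, red below that is too much. Starts at about 0.007 to 0.028, as the unknown tub weighs; settles in about 1 s.
- pan_floor (a point): Centre of the pan floor's top (134 mm above the counter when empty; sinks with the pan). Teal tray 150 (x) by 300 mm (y), 4 mm walls, rim 12 mm above the floor. z up; +y points to the end with the tub and, beyond the tray, the gauge plate (165 mm tall). The -y half is free: jars fit at y = -10 and y = -95 mm. Grey base below, 55 mm tall.
- tub_mid (a point): White tub with white lid, 68 mm diameter, 70 mm tall, of unknown weight (100 to 400 g), standing in the pan near its +y end; the point is its centre, 35 mm above its underside. It stays in the pan.
- blue1_mid (a point): Blue-capped amber jar, 50 mm diameter, 70 mm tall overall (straight sides up to 42 mm, cap narrower), 200 g, standing upright on the counter; the point is its centre, 35 mm above its underside, z up along its axis. One of the two to be used.
- blue2_mid (a point): The other blue-capped amber jar, 50 mm diameter, 70 mm tall overall (straight sides up to 42 mm, cap narrower), 200 g, standing upright on the counter; the point is its centre, 35 mm above its underside, z up along its axis. 
- red_mid (a point): Red-capped amber jar, 50 mm diameter, 70 mm tall overall (straight sides up to 42 mm, cap narrower), 200 g, standing upright on the counter; the point is its centre, 35 mm above its underside, z up along its axis. Otherwise like the blue-capped ones; not to be used.
Things that resemble listed ones, but are neither listed nor needed, are in the scene too. Leave any yellow look-alike of the part that bears blue1_mid alone. Of the things that look like the part that bears tub_mid, the smaller one is meant.

How it is judged (in metres and radians):
At the end, for the whole second after the job is handed in: The pan has sunk 33 to 53 mm and is at rest (below 10 mm/s). At least one blue-capped jar and the tub stand upright (within 10 degrees) on the pan's floor; a blue-capped jar not in the pan and the red-capped jar stand upright (within 10 degrees) on the counter (value of joint pan between 0.033 and 0.053 m and velocity of joint pan between -0.01 and 0.01 m/s and x of tub_mid in the frame of pan_floor between -0.07 and 0.07 m and y of tub_mid in the frame of pan_floor between -0.145 and 0.145 m and z of tub_mid in the frame of pan_floor between 0.025 and 0.045 m and angle between each of tub_mid, red_mid's own z axis and vertical below 0.17 rad and ((x of blue1_mid in the frame of pan_floor between -0.07 and 0.07 m and y of blue1_mid in the frame of pan_floor between -0.145 and 0.145 m and z of blue1_mid in the frame of pan_floor between 0.025 and 0.045 m and angle between blue1_mid's own z axis and vertical below 0.17 rad) or (x of blue2_mid in the frame of pan_floor between -0.07 and 0.07 m and y of blue2_mid in the frame of pan_floor between -0.145 and 0.145 m and z of blue2_mid in the frame of pan_floor between 0.025 and 0.045 m and angle between blue2_mid's own z axis and vertical below 0.17 rad)) and ((x of blue1_mid in the frame of pan_floor between -0.07 and 0.07 m and y of blue1_mid in the frame of pan_floor between -0.145 and 0.145 m and z of blue1_mid in the frame of pan_floor between 0.025 and 0.045 m and angle between blue1_mid's own z axis and vertical below 0.17 rad) or (height (world z) of blue1_mid between 0.025 and 0.045 m and angle between blue1_mid's own z axis and vertical below 0.17 rad)) and ((x of blue2_mid in the frame of pan_floor between -0.07 and 0.07 m and y of blue2_mid in the frame of pan_floor between -0.145 and 0.145 m and z of blue2_mid in the frame of pan_floor between 0.025 and 0.045 m and angle between blue2_mid's own z axis and vertical below 0.17 rad) or (height (world z) of blue2_mid between 0.025 and 0.045 m and angle between blue2_mid's own z axis and vertical below 0.17 rad)) and height (world z) of red_mid between 0.025 and 0.045 m); the robot touches nothing.
It fails at once if the red-capped jar is moved more than 20 mm (distance of red_mid from where it was at the start of the episode above 0.02 m).
It fails at once if the pan is driven down onto its stop (68 mm or more) (value of joint pan above 0.068 m).
It fails at once if the tub is taken out of the pan (z of tub_mid in the frame of pan_floor above 0.06 m).
It also fails if it takes over 58 s, if anything falls off the work surface, if the arm or the gripper's body presses on something with over 40 N, if the wrist force passes 120 N, or if a joint passes its speed limit or range.

ROBOT

A 6-joint arm with a two-finger parallel gripper is mounted at the origin on the work surface. World frame = base frame: x ahead of the robot, y to its left, z up, the work surface at z = 0. Lengths are in m, angles in degrees, forces in N, time in s.
With the tool pointing down it reaches from about 0.4 to 0.825 m from the base axis. Payload 7 kg.
Tool frame: the origin (TCP) lies midway between the tips of the shut fingers; the grasp point (between the pads) lies 19 mm behind it; z points along the fingers, y is the line along which they close (so a half turn about z gives the same grasp; the last joint's range is limited). The gripper opens to 88 mm and grips with 3 to 60 N. Pads are 19 mm wide; open, the fingers measure 130 mm over their backs; the gripper's body (78 mm by 193 mm) begins 47 mm behind the grasp point.
Start: joints at [84.975, 20.546, 0.682, 0, -70.136, -16.507], TCP at [0.248, 0.628, 0.227] pointing down, gripper open.
Joint ranges: [-176.03, 176.03], [-82.01, 121.73], [-58.28, 71.71], [-173.87, 95.51], [-174.79, -0.11], [-173.66, 173.66]. Speed limits (degrees/s): [136.94, 136.94, 172.46, 180, 180, 180].

INTERFACE

Orientations are given as a 3x3 rotation matrix whose columns are the frame's x, y, z axes.
In Python, from rig import robot gives the robot as it stands. Calls block until the motion is done:
- robot.goto(position, orientation): joint-space move of the TCP to a pose.
- robot.servo_line(position, ori=None, speed=0.15): straight line of the TCP; ori=None keeps the orientation; speed is the mean speed in m/s.
- robot.movej(angles): joint-space move.
- robot.move_gripper(opening): opening from 0.0 (shut) to 1.0 (fully open); the grip force is fixed at half the most; returns when the fingers have stopped.
- robot.dwell(seconds).
- robot.ik(position, orientation): joint angles nearest the present ones, or None.
- robot.grab_frame(name): name is "scene" or "top" or "wrist"; returns (picture, depth): 384x512x3 uint8, red, green, blue; 384x512 float32, m along the optical axis (not along the pixel's ray), 0 where there is no reading.
- robot.camera_info(name): a dict with "vfov" (degrees; the focal length in pixels is half the picture's height over the tangent of half this angle, whatever the lens; pixels are square), "cx", "cy" (the principal point, pixels), "view" (4x4, takes a point from world to camera coordinates); the wrist camera has in their place "T_tool_cam" (4x4, takes a point from camera to tool coordinates, whose origin is the TCP and whose axes are the flange's). Camera axes: x right, y down, z forward; pixel columns grow to the right and rows downward; lengths in m; the calibration is good to about 2 mm. A picture is of the moment at which its call begins: read the wrist's pose just before it. camera_info takes no time and is no camera call.
A pose or a line that the arm cannot do raises robot.Unreachable and nothing moves.
- robot.job_done(): hands the job in; it is judged then, once.
Readings, each from a call of its own:
- robot.read_t(): time.
- robot.read_qpos(): joint angles.
- robot.read_qvel(): joint speeds.
- robot.read_effort(): joint torques, N m.
- robot.read_position(): TCP position.
- robot.read_tcp_rot(): TCP orientation.
- robot.read_force(): force on the tool from outside, world axes, zero at the start.
- robot.read_ft_torque(): the same for the moment, N m.
- robot.read_grip_width(): opening from 0.0 (shut) to 1.0 (fully open).
- robot.read_finger_force(): force on a finger pad.
Only numpy, scipy, OpenCV 4.12 (cv2) and the standard library are available. Lean on these libraries where they do the work, as an engineer would, in place of code of your own. Each camera call takes 0.05 s, during which the arm holds its last target. There are 200 camera calls.

## Working session

There is one attempt and no reset: what is moved stays moved. The work goes in short steps, each a Python script; the robot and the scene stay as the last script left them, time stands still between calls to the robot, and variables do not carry over. Pictures are saved under pics/ and viewed, at most 10 in all, crops included, and the job is handed in when it is done.

```bash
mkdir -p pics; cat > h.py <<'E'
import numpy as np, cv2
from rig import robot
def grab(n,f=None):
    p,d=robot.grab_frame(n)
    if f: cv2.imwrite('pics/'+f,cv2.cvtColor(p,cv2.COLOR_RGB2BGR))
    np.save('pics/%s_d.npy'%n,d); np.save('pics/%s_p.npy'%n,p)
    return p,d
def world(n,u,v,z):
    c=robot.camera_info(n); f=192/np.tan(np.radians(c['vfov'])/2)
    return (np.linalg.inv(c['view'])@[(u-c['cx'])*z/f,(v-c['cy'])*z/f,z,1])[:3]
def cloud(n,d):
    c=robot.camera_info(n); f=192/np.tan(np.radians(c['vfov'])/2)
    v,u=np.mgrid[:384,:512]
    P=np.stack([(u-c['cx'])*d/f,(v-c['cy'])*d/f,d,np.ones_like(d)],-1)
    return (P@np.linalg.inv(c['view']).T)[...,:3]
E
python3 - <<'E'
from h import *
a,_=grab('scene','s0.png'); 
b,_=grab('top','t0.png')
for n in('scene','top'): print(robot.camera_info(n))
E
```

```text
{'vfov': 52.8154435556041, 'cx': 263.31645011261196, 'cy': 189.67993898537947, 'view': array([[-0.33914993,  0.94072493, -0.00373113,  0.21585378],
       [ 0.75803308,  0.27093283, -0.59328008, -0.30807714],
       [-0.55710248, -0.20403922, -0.80498747,  1.28701132],
       [ 0.        ,  0.        ,  0.        ,  1.        ]])}
{'vfov': 52.664607854187324, 'cx': 258.95824133531517, 'cy': 194.17881093400794, 'view': array([[ 0.00334582, -0.99990646,  0.01326185, -0.03881591],
       [-0.98797822, -0.00535505, -0.15450034,  0.55029484],
       [ 0.15455691, -0.01258549, -0.98790372,  1.04064753],
       [ 0.        ,  0.        ,  0.        ,  1.        ]])}
```

View pics/s0.png

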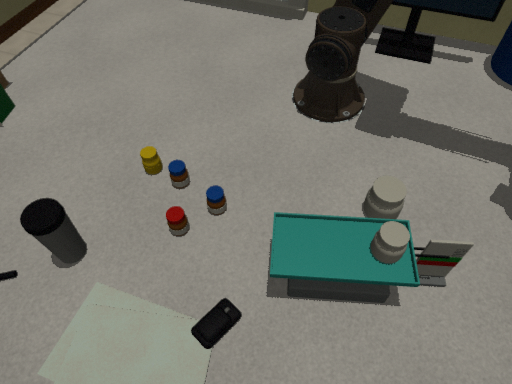

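View pics/t0.png

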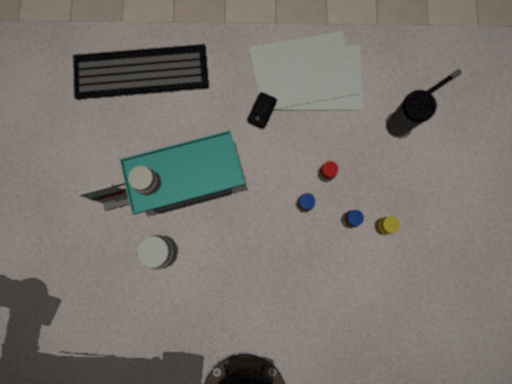

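The scene view shows blue caps at (178,168) and (216,193), which I'll use. The look-alikes are yellow (150,155) and red (176,214). The tub in the pan is at (391,240), with the bigger tub on the counter at (386,197). Next I'll measure positions and make one close crop of the jars and gauge.

```bash
python3 - <<'E'
from h import *
p=np.load('pics/top_p.npy').astype(int); d=np.load('pics/top_d.npy'); X=cloud('top',d)
hsv=cv2.cvtColor(p.astype(np.uint8),cv2.COLOR_RGB2HSV)
H,S,V=[hsv[...,i].astype(int) for i in range(3)]
def comps(m,name,mn=40):
    n,l,st,c=cv2.connectedComponentsWithStats(m.astype(np.uint8))
    for i in range(1,n):
        if st[i,4]<mn: continue
        q=X[l==i]; z=np.percentile(q[:,2],80); t=q[q[:,2]>z-.006]
        print(name,c[i].round(),st[i,4],'top',((t.min(0)+t.max(0))/2).round(3),np.median(t,0).round(3),(t.max(0)-t.min(0)).round(3))
s=(S>130)&(V>50)
comps(s&(H>100)&(H<130),'blue');comps(s&((H<8)|(H>172)),'red');comps(s&(H>20)&(H<35),'yel')
m=(S>100)&(H>78)&(H<98)&(V>50)
n,l,st,c=cv2.connectedComponentsWithStats(m.astype(np.uint8)); i=1+st[1:,4].argmax()
q=X[l==i]; print('pan z pct',np.percentile(q[:,2],[5,25,50,75,95]).round(4)); r=q[q[:,2]>.1]
print(cv2.minAreaRect(r[:,:2].astype(np.float32)*1000))
for (u,v) in((143,177),(152,250)):
    w=X[v-20:v+20,u-22:u+22].reshape(-1,3); z=X[v,u,2]; w=w[abs(w[:,2]-z)<.01]; print('tub',w.mean(0).round(3),(w.max(0)-w.min(0)).round(3))
s=cv2.imread('pics/s0.png')
a=cv2.resize(s[130:250,130:250],(400,400),interpolation=cv2.INTER_CUBIC); b=cv2.resize(s[200:300,370:470],(400,400),interpolation=cv2.INTER_CUBIC)
cv2.imwrite('pics/c0.png',np.hstack([a,b]))
E
```

```text
blue [306. 201.] 180 top [ 0.465 -0.103  0.59 ] [ 0.528 -0.165  0.07 ] [0.165 0.161 1.048]
blue [354. 218.] 187 top [ 0.442 -0.169  0.59 ] [ 0.483 -0.294  0.07 ] [0.119 0.293 1.048]
red [329. 169.] 207 top [ 0.617 -0.23   0.071] [ 0.618 -0.229  0.069] [0.042 0.043 0.01 ]
yel [387. 225.] 304 top [ 0.465 -0.391  0.069] [ 0.466 -0.39   0.069] [0.041 0.043 0.01 ]
pan z pct [0.1066 0.1084 0.1098 0.1113 0.1206]
((508.904052734375, 142.25314331054688), (331.2784423828125, 298.7048034667969), 15.584722518920898)
tub [0.568 0.256 0.179] [0.059 0.058 0.019]
tub [0.39  0.24  0.096] [0.077 0.079 0.019]
```

View pics/c0.png

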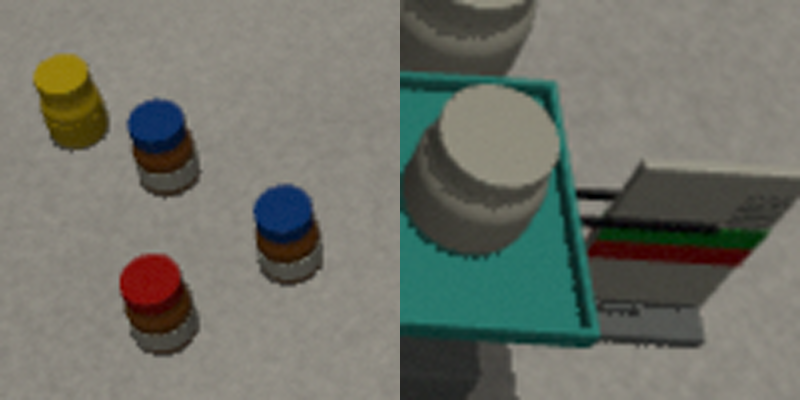

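The crop shows the right jars: blue at (160,125) and (285,215) in the left half, red at (152,280), yellow at (65,75). The pointer at about (640,225) sits just above the green band. The pan floor at about 0.110 means it has sunk about 24 mm, so one jar should bring it to about 38 mm. I'll fit the pan pose, pick the nearer blue jar and check it with the wrist camera.

```bash
python3 - <<'E'
from h import *
p=np.load('pics/top_p.npy'); d=np.load('pics/top_d.npy'); X=cloud('top',d)
h=cv2.cvtColor(p,cv2.COLOR_RGB2HSV)
m=(h[...,1]>100)&(h[...,0]>78)&(h[...,0]<98)&(h[...,2]>50)&(d>0)&(X[...,2]>.1)&(X[...,2]<.135)
n,l,st,c=cv2.connectedComponentsWithStats(m.astype(np.uint8)); i=1+st[1:,4].argmax()
r=cv2.minAreaRect(X[l==i][:,:2].astype(np.float32)*1000); print(r); b=cv2.boxPoints(r)/1000
e=[b[1]-b[0],b[2]-b[1]]; e.sort(key=np.linalg.norm); ay=e[1]/np.linalg.norm(e[1]); c=np.array(r[0])/1000
if ay@(np.array([.568,.256])-c)<0: ay=-ay
ax=np.array([ay[1],-ay[0]]); np.save('pan.npy',np.array([c,ax,ay])); print(c,ax,ay,'floor',np.median(X[l==i][:,2]),'tub in pan',(np.array([.568,.256])-c)@np.array([ax,ay]).T)
def R(y): y=np.array([*y,0.])/np.linalg.norm(y); z=np.array([0,0,-1.]); return np.c_[np.cross(y,z),y,z]
T=c-.07*ay
best=None
for s in(1,-1):
    o=R(s*ax); a=robot.ik([.528,-.165,.25],o); bb=robot.ik([*T,.3],o); print(s,a,bb)
    if a is not None and bb is not None:
        k=max(abs(a[5]),abs(bb[5]))
        if best is None or k<best[0]: best=(k,o)
o=best[1]; np.save('o.npy',o); np.save('T.npy',T)
robot.goto([.528,-.165,.20],o); robot.move_gripper(1.0)
grab('wrist','w0.png'); print(robot.read_t(),robot.read_position(),robot.camera_info('wrist'))
E
```

```text
((596.7396240234375, 166.78428649902344), (148.78485107421875, 298.665771484375), 15.654206275939941)
[0.59673962 0.16678429] [0.9629078  0.26983085] [-0.26983085  0.9629078 ] floor 0.1097948888836422 tub in pan [-0.00360046  0.09366134]
1 [   2.93292897    8.22542633  -12.77865932    0.          -68.99591435
 -167.27873019] [ 27.08299537  13.64351121   0.50447701   0.         -76.8609658
 168.57120341]
-1 [  2.93292897   8.22542633 -12.77865932   0.         -68.99591435
  12.72126981] [ 27.08299537  13.64351121   0.50447701   0.         -76.8609658
 -11.42879659]
3.325 [ 0.52811944 -0.1647182   0.19997061] {'vfov': 63.55686976944736, 'cx': 252.2264907892984, 'cy': 191.55826551628908, 'T_tool_cam': array([[ 6.36048383e-04, -9.66871243e-01, -2.55263775e-01,
         6.70249638e-02],
       [ 9.99999786e-01,  6.53656047e-04,  1.58542368e-05,
         3.22382764e-04],
       [ 1.51525704e-04, -2.55263730e-01,  9.66871452e-01,
        -1.58899599e-01],
       [ 0.00000000e+00,  0.00000000e+00,  0.00000000e+00,
         1.00000000e+00]])}
```

View pics/w0.png

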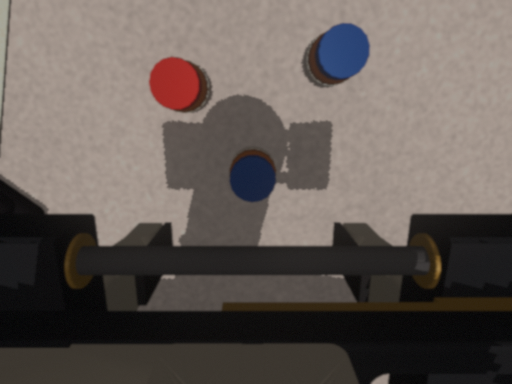

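The blue jar's cap is at (253,178), centred between the fingers; red at (176,83) and the other blue at (343,52) are clear of the finger paths. I'll correct the position from depth and grasp.

```bash
python3 - <<'E'
from h import *
o=np.load('o.npy'); d=np.load('pics/wrist_d.npy'); c=robot.camera_info('wrist'); f=192/np.tan(np.radians(c['vfov'])/2)
z=np.median(d[175:182,249:257]); q=c['T_tool_cam']@[(253-c['cx'])*z/f,(178-c['cy'])*z/f,z,1]
w=robot.read_position()+robot.read_tcp_rot()@q[:3]; print('cap',w)
assert np.hypot(*(w[:2]-[.528,-.165]))<.012
robot.servo_line([w[0],w[1],.013],o,speed=.12)
print(robot.read_force()); robot.move_gripper(0.0); print('w',robot.read_grip_width(),robot.read_finger_force())
robot.servo_line([w[0],w[1],.30],speed=.2); print(robot.read_grip_width(),robot.read_force(),robot.read_t())
T=np.load('T.npy'); robot.goto([*T,.30],o)
print(robot.read_grip_width(),robot.read_t()); grab('scene','s1.png')
E
```

```text
cap [ 0.52825349 -0.16912568  0.07071604]
[-0.58741734 -0.41944092  0.50117594]
w 0.561963692233127 30.000057953875512
0.5640045027307818 [ 0.35499963  0.15657143 -2.13407404] 7.325
0.5607258008674931 8.4167
```

View pics/s1.png

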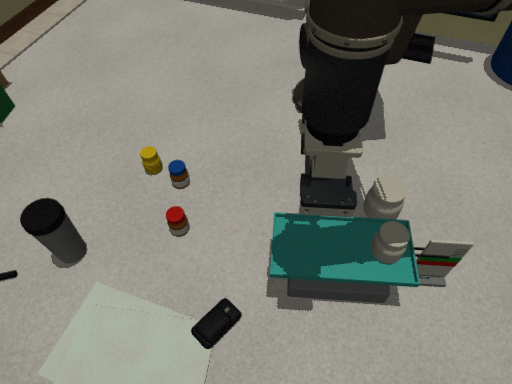

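The jar is held at 49 mm, above the free half of the pan; the other jars haven't moved. Now I'll lower it.

```bash
python3 - <<'E'
from h import *
T=np.load('T.npy')
robot.servo_line([*T,.15],speed=.15); print(robot.read_force())
robot.servo_line([*T,.113],speed=.04); robot.dwell(.5); print(robot.read_force())
robot.move_gripper(.75); robot.dwell(1.0)
robot.servo_line([*T,.30],speed=.12)
q=robot.read_qpos(); q[0]-=50; robot.movej(q); robot.move_gripper(1.0); robot.dwell(1)
p,d=grab('top','t1.png'); X=cloud('top',d); h=cv2.cvtColor(p,cv2.COLOR_RGB2HSV)
m=(h[...,1]>100)&(h[...,0]>78)&(h[...,0]<98)&(h[...,2]>50)&(d>0)&(X[...,2]>.07)&(X[...,2]<.135)
print('floor',np.median(X[m][:,2]),robot.read_t())
s,_=grab('scene','s2.png'); s=cv2.imread('pics/s2.png')
cv2.imwrite('pics/c2.png',np.hstack([cv2.resize(s[200:300,370:470],(400,400),interpolation=cv2.INTER_CUBIC),cv2.resize(s[180:310,260:390],(400,400))]))
E
```

```text
[ 0.2217946   0.59218933 -1.42007862]
[-0.91792854 -0.06183303 -1.03030847]
floor 0.09562598357740937 18.0333
```

View pics/c2.png

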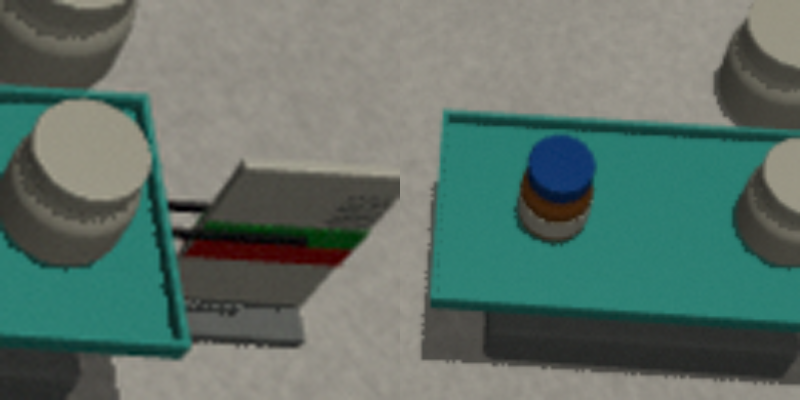

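The jar stands upright at (555,190) in the pan and the pointer at (240,237) crosses the green band. By depth the pan has sunk about 38 mm, so I'm handing the job in.

```bash
python3 -c "
from rig import robot
print(robot.read_force()); print(robot.job_done())"
```

```text
[-0.27675018 -0.16880782  0.18653411]
the job is handed in; nothing more can be done
None
```

I stood one blue-capped jar in the pan, which brought it to about 38 mm (green band 33 to 53 mm). The tub is still in the pan, I left the other jars on the counter untouched, and I handed the job in at about 18 s; no verdict came back.

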